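# Turn the garage carousel until the glue faces front

### The arm

A 6-joint arm with a two-finger parallel gripper is mounted at the origin on the work surface. World frame = base frame: x ahead of the robot, y to its left, z up, the work surface at z = 0. Lengths are in m, angles in rad, forces in N, time in s.
With the tool pointing down it reaches from about 0.425 to 0.95 m from the base axis. Payload 14.7 kg.
Tool frame: the origin (TCP) lies midway between the tips of the shut fingers; the grasp point (between the pads) lies 19 mm behind it; z points along the fingers, y is the line along which they close (so a half turn about z gives the same grasp; the last joint's range is limited). The gripper opens to 85 mm and grips with 20 to 120 N. Pads are 22 mm wide; open, the fingers measure 114 mm over their backs; the gripper's body (76 mm by 85 mm) begins 54 mm behind the grasp point. The pads swing forward as they close: fully open they stand 13 mm farther back than shut.
Start: joints at [1.157, 0.48, 1.596, -0, 1.065, -0.047], TCP at [0.233, 0.607, 0.231] pointing down, gripper open.
Joint ranges: [-2.75, 2.75], [-0.82, 2.05], [0.23, 2.67], [-1.56, 4.7], [0.09, 2.69], [-2.92, 2.92]. Speed limits (rad/s): [1.89, 1.89, 2.39, 3.01, 3.01, 3.01].

### API

Orientations are given as a 3x3 rotation matrix whose columns are the frame's x, y, z axes.
In Python, from plant import manip gives the robot as it stands.
- The arm moves only by the shell command python3 -m creep 'ROWS'. ROWS is JSON, a list that holds one entry, the list of rows, each a list of 7 numbers: the closure, from -1 (fully open) to 1 (shut), so that 0 is half open, then the shift along the tool's x, y, z as a fraction of full scale, then the turn, a rotation vector about the tool's x, y, z as a fraction of full scale. In form: [[[fingers, x, y, z, ax, ay, az], ...]]. A call has 1 to 12 rows; each row shifts and turns the commanded pose from where the row before left it, along the tool's axes as they then stand; what a row does not reach is not made up. Full scale, the value 1, is 0.5 m for a shift and 180 degrees for a turn. A row lasts 1/12 s, in which the tool goes at most 41.7 mm and 7.16 degrees, less where a joint would pass 70% of its speed; a pose out of reach is approached as far as the arm can. A call with a number of a shift or a turn outside -1 to 1 is refused whole. A call with a gripper value outside its range is refused whole. The fingers move at their own pace and stop on an object; the grip force is fixed at half the most. Time passes only in rows, so rows that do not move let the fingers close. It gives the time, the measured TCP pose, the force, the opening and the grip force at its end, in the units of the state.
- manip.get_obs(): the state, without advancing time (a new reading comes with each control period).
- manip.snapshot(name): name is "scene" or "top" or "wrist"; returns a dict with "color" (480x640x3 uint8, red, green, blue), "range_z" (480x640 float32, m along the optical axis (not along the pixel's ray), 0 where there is no reading), "fovy" (degrees; the focal length in pixels is half the picture's height over the tangent of half this angle, whatever the lens; pixels are square), "cx", "cy" (the principal point, pixels), "k1" (the pictures are not rectified: a ray, as slopes to the right and down, at radius r is drawn at 1 + k1 r^2 times it, then the intrinsics apply), "cam_to_world" (4x4, takes a point from camera to world coordinates). Camera axes: x right, y down, z forward; pixel columns grow to the right and rows downward; lengths in m; the calibration is good to about 2 mm. A picture is of the moment at which its call begins.
- manip.finish_job(): hands the job in; it is judged then, once.
Trained networks look in the newest picture that a camera, given by its name, has taken for a name from the list of things; names that differ only in an ending like _2 or _b are one class to them, and where a whole thing is asked for, a point or a joint stands for the part that bears it (a point fixed in the world has none). Each returns a list of dicts, best first, with "score" (0 to 1); they miss things now and then, are a little off and sometimes report something else, mostly with a low value. They report only what shows in the picture. A call takes as long as a camera call. They do not tell look-alikes from the thing itself.
- manip.find_in(camera, target): "extent" ([left, top, right, bottom] in pixels, round what is visible of it).
The state is a dict: "t": time; "joint_pos": joint angles; "joint_velocities": joint speeds; "tau": joint torques, N m; "eef_pos": TCP position; "tool_rot": TCP orientation; "contact_force": force on the tool from outside, world axes, zero at the start; "wrist_torque": the same for the moment, N m; "grip_width": opening from 0.0 (shut) to 1.0 (fully open); "grip_force": force on a finger pad.
Only numpy, scipy, OpenCV 4.12 (cv2) and the standard library are available. Lean on these libraries where they do the work, as an engineer would, in place of code of your own. Each camera call takes 0.05 s, during which the arm holds its last target. There are 200 camera calls.

### The job

Turn the turntable on the bench by pushing the pegs on its rim until the tall glue bottle with the pointed nozzle stands at the front, in line with the pointer block that sticks out from under the disc. Do not touch the glue bottle or any other container on the turntable, keep them all standing in their places, and leave the things on the bench around it alone. Then move clear.

Things in the scene. Friction and masses are not known exactly. Their poses are not given: they have to be found in the camera images.
- foot: Fixed dark steel foot, mostly hidden under the disc, with a 44 mm wide tongue ending in a pointer block 30 mm high. Origin: on the bench top (z = 0), on the turning axis. Its -x axis runs along the tongue: the block lies 175 to 230 mm from the axis on the -x side, roughly towards the robot. That side is the front.
- carousel: The turntable: wooden disc, 330 mm diameter, 18 mm thick, top face 36 mm above the bench. Turns either way without end about the vertical axis through its centre; about 1 N at the rim turns it, and it stops almost at once when let go. Carries the six finger pegs. Origin: centre of its underside, 18 mm above the bench; z up, x and y turn with the disc.
- peg (a point): Top centre of one of six alike upright round finger pegs on the rim (20 mm diameter, 60 mm high, tops 96 mm above the bench). They stand every 60 degrees on a circle of 150 mm radius about the axis: at 30, 90, 150, 210, 270 and 330 degrees counter-clockwise from the disc's +x. This is the one at 30 degrees.
- glue: The glue bottle: the tallest thing on the turntable and the only one with a pointed nozzle; white, 46 mm diameter, 100 mm high including the cone (top 136 mm above the bench). Loose. Stands about 75 mm from the turning axis, near 180 degrees of the disc's own frame (midway between two pegs). Origin: centre of its underside.
- jar_a: Squat jar with a screw cap, 52 mm diameter, 48 mm high, loose on the turntable about 75 mm from the axis. Origin: centre of its underside.
- jar_b: A second jar just like the first, loose on the turntable about 75 mm from the axis. Origin: centre of its underside.
- tin: Low steel tin, 50 mm diameter, 36 mm high, loose on the turntable about 75 mm from the axis. Origin: centre of its underside.
- cup: Open small plastic cup, 52 mm across the mouth, 45 mm high, loose on the turntable about 75 mm from the axis. Origin: centre of its underside.
- driver: Screwdriver lying on the bench to the left of the turntable; a bystander. Origin: on its underside. Its handle points along its -x.
- tape: Tape measure standing on the bench to the right of the turntable, 70 x 38 x 66 mm high; a bystander. Origin: centre of its underside.
- partsbin: Empty open grey parts bin on the bench, to the right of the turntable, farther from the robot than the tape measure, 120 x 100 x 50 mm high; a bystander. Origin: centre of its underside.
There are look-alikes about, which are no part of the job. Leave any purple look-alike of the jar_b alone. Leave any black look-alike of the tin alone.

How it is judged:
By the outcome, as a careful person would: the job done as asked, in the order asked, and still so for the second after the job is handed in, with the robot touching nothing.
It also fails if it takes over 61 s, if anything falls off the work surface, if the arm or the gripper's body presses on something with over 40 N, if the wrist force passes 120 N, or if a joint passes its speed limit or range.

## Working session

There is one attempt and no reset: what is moved stays moved. The work goes in short steps, Python scripts to look and compute and a shell command to move; the robot and the scene stay as the last step left them, time stands still between calls to the robot, and variables do not carry over. Pictures are saved under pics/ and viewed, at most 10 in all, crops included, and the job is handed in when it is done.

```bash
mkdir -p pics
cat > h.py <<'E'
import numpy as np,cv2
from plant import manip
def px2w(s,u,v,z=None):
    f=240/np.tan(np.radians(s["fovy"])/2)
    d=np.array([(u-s["cx"])/f,(v-s["cy"])/f]);p=d.copy()
    for _ in range(20): p=d/(1+s["k1"]*(p@p))
    T=np.array(s["cam_to_world"]);r=T[:3,:3]@np.array([p[0],p[1],1]);o=T[:3,3]
    k=s["range_z"][int(round(v)),int(round(u))] if z is None else (z-o[2])/r[2]
    return o+k*r
E
python3 - <<'E'
from h import *
for c in ["top","scene"]:
    s=manip.snapshot(c);cv2.imwrite(f"pics/{c}0.png",s["color"][:,:,::-1])
    print(c,np.round(s["cam_to_world"],2).tolist())
    for n in ["foot","carousel","glue","peg","tape","driver","partsbin"]:
        for d in manip.find_in(c,n)[:2]:
            e=d["extent"];u,v=(e[0]+e[2])/2,(e[1]+e[3])/2
            print(n,np.round(d["score"],2),np.round(e),np.round(px2w(s,u,v),3))
o=manip.get_obs();print(o["t"],np.round(o["tool_rot"],2).tolist())
E
```

```text
top [[-0.02, -0.98, 0.2, 0.33], [-1.0, 0.02, 0.0, 0.0], [-0.0, -0.2, -0.98, 1.41], [0.0, 0.0, 0.0, 1.0]]
foot 0.57 [282. 302. 303. 326.] [0.427 0.098 0.028]
carousel 0.94 [253. 180. 376. 304.] [0.612 0.038 0.044]
carousel 0.42 [173. 228. 188. 301.] [0.564 0.388 0.024]
glue 0.58 [299. 198. 321. 222.] [0.68  0.044 0.104]
peg 0.82 [252. 177. 378. 304.] [0.615 0.036 0.045]
tape 0.98 [480. 280. 504. 313.] [ 0.457 -0.403  0.064]
tape 0.44 [280. 299. 305. 328.] [0.429 0.098 0.029]
driver 0.79 [172. 226. 192. 297.] [0.57  0.385 0.022]
partsbin 0.73 [460. 193. 502. 243.] [ 0.673 -0.409  0.005]
scene [[-0.55, 0.7, -0.46, 1.1], [0.84, 0.45, -0.31, 0.33], [-0.01, -0.56, -0.83, 0.99], [0.0, 0.0, 0.0, 1.0]]
foot 0.58 [400. 216. 417. 245.] [0.432 0.112 0.029]
foot 0.17 [254. 198. 415. 357.] [0.627 0.042 0.043]
carousel 0.65 [256. 196. 417. 354.] [0.622 0.045 0.045]
glue 0.88 [302. 277. 329. 310.] [0.706 0.05  0.103]
peg 0.79 [255. 194. 416. 354.] [0.621 0.042 0.047]
peg 0.38 [302. 229. 328. 256.] [ 0.6   -0.023  0.084]
tape 0.91 [196. 127. 231. 162.] [ 0.478 -0.398  0.058]
driver 0.94 [468. 308. 527. 386.] [0.575 0.39  0.013]
partsbin 0.96 [128. 174. 199. 242.] [ 0.664 -0.41   0.002]
0.8 [[-0.93, 0.36, -0.0], [0.36, 0.93, -0.0], [0.0, -0.0, -1.0]]
```

Run:
```python
import cv2,numpy as np
a=cv2.imread("pics/top0.png")[160:340,220:400];b=cv2.imread("pics/scene0.png")[180:370,240:430]
a=cv2.resize(a,(400,400),interpolation=cv2.INTER_CUBIC);b=cv2.resize(b,(400,400),interpolation=cv2.INTER_CUBIC)
cv2.imwrite("pics/ab.png",np.hstack([a,b]))
```

```text
(no output)
```

View pics/ab.png

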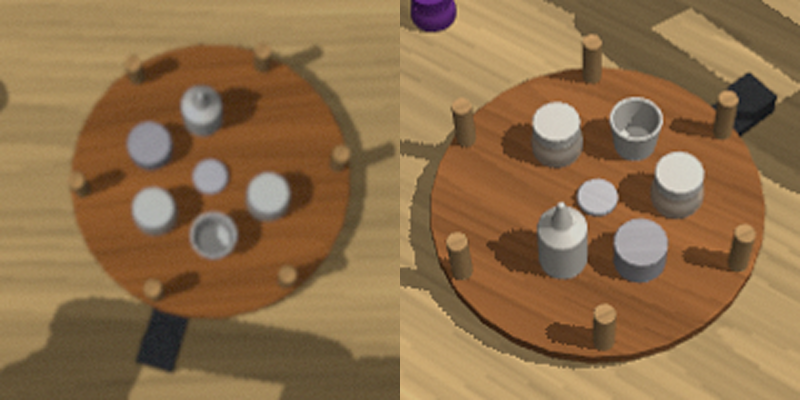

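View pics/top0.png

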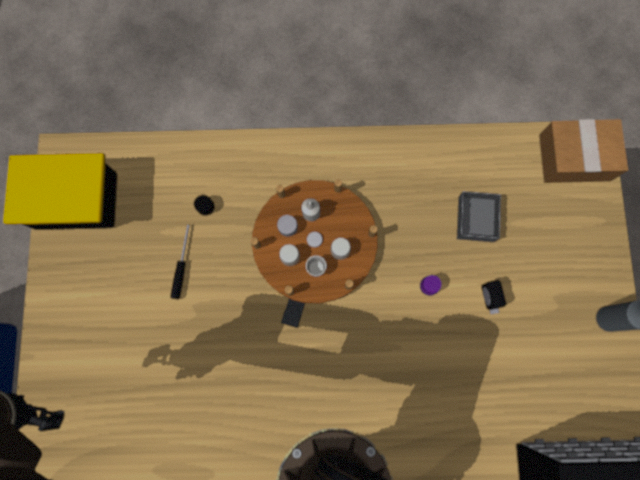

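The left panel (top view) shows the glue bottle with its nozzle at the far side, full-picture pixel (310,208). Also on the disc are the tin (287,224), jars (289,254) and (341,247), the cup (316,266) and the hub cap (315,240). The pointer block is at (293,313), and the purple and black look-alikes are off the disc. Only the white bottle has a nozzle, and the scene crop confirms it. Next I'll fit the axis and the angles.

Run:
```python
from h import *
from scipy.optimize import least_squares
def fit(P):
    P=np.array(P)[:,:2]
    def r(p):
        k=np.round((np.arctan2(P[:,1]-p[1],P[:,0]-p[0])-p[2])/(np.pi/3))
        a=p[2]+k*np.pi/3
        return np.r_[P[:,0]-p[0]-.15*np.cos(a),P[:,1]-p[1]-.15*np.sin(a)]
    best=min((least_squares(r,[*P.mean(0),t]) for t in np.radians([0,15,30,45])),key=lambda q:q.cost)
    return best.x,np.sqrt(2*best.cost/6)
C=[]
for c,x0,y0,sx,sy,pk,gl,bl in [("top",220,160,180/400,180/400,[(134,63),(264,50),(341,150),(77,179),(152,284),(287,270)],(200,93),[(139,364),(172,370),(187,316)]),
  ("scene",240,180,190/400,190/400,[(192,42),(62,105),(57,240),(204,313),(343,233),(327,98)],(161,206),[(346,76),(375,100)])]:
    s=manip.snapshot(c)
    W=lambda p,z:px2w(s,x0+p[0]*sx,y0+p[1]*sy,z)
    x,e=fit([W(p,.096) for p in pk]);g=W(gl,.136)
    a=np.degrees(np.arctan2(g[1]-x[1],g[0]-x[0]))
    print(c,"axis",x[:2].round(4),"peg",np.degrees(x[2])%60,"rms",e.round(4),"glue",g.round(3),np.hypot(*(g[:2]-x[:2])),a)
    for b in bl: print(" blk",W(b,.03).round(3))
s=manip.snapshot("top")
# foot block: dark pixels
im=s["color"].max(2).astype(int);m=np.zeros((480,640),bool);m[295:332,275:312]=im[295:332,275:312]<40
v,u=np.nonzero(m);w=np.array([px2w(s,a,b) for a,b in zip(u,v)])
t=w[(w[:,2]>.02)&(w[:,2]<.04)];print(len(t),t.mean(0),np.round(cv2.minAreaRect(t[:,:2].astype(np.float32)*1000),1) if 0 else cv2.minAreaRect(t[:,:2].astype(np.float32)*1000))
```

```text
top axis [0.6202 0.0362] peg 34.53227483217335 rms 0.0023 glue [0.692 0.044 0.136] 0.07264019955386235 5.99299319745573
 blk [0.404 0.122 0.03 ]
 blk [0.396 0.085 0.03 ]
 blk [0.457 0.067 0.03 ]
scene axis [0.6196 0.0358] peg 34.268941400707035 rms 0.0009 glue [0.693 0.044 0.136] 0.07381085967872417 6.376423725818156
 blk [0.402 0.086 0.03 ]
 blk [0.414 0.127 0.03 ]
98 [0.42737606 0.0983988  0.02924838] ((428.8050537109375, 96.60581970214844), (38.487037658691406, 54.44707489013672), 66.8556900024414)
```

```bash
python3 -m creep '[[[1,0,0,0,0,0,-0.039],[1,0,0,0,0,0,-0.039],[1,0,0,0,0,0,-0.039],[1,-0.05,-0.05,0,0,0,0],[1,-0.05,-0.05,0,0,0,0],[1,-0.05,-0.05,0,0,0,0],[1,-0.05,-0.05,0,0,0,0],[1,-0.05,-0.05,0,0,0,0],[1,-0.05,-0.05,0,0,0,0],[1,-0.05,-0.05,0,0,0,0],[1,-0.05,-0.05,0,0,0,0],[1,-0.05,-0.05,0,0,0,0]]]'; python3 -c "
from plant import manip
print(manip.get_obs()['tool_rot'])"
```

```text
t: 1.95
eef_pos: [0.4593, 0.3805, 0.2315]
tool_rot: [[-1.0, -0.001, 0.0], [-0.001, 1.0, 0.0], [-0.0, 0.0, -1.0]]
contact_force: [0.8, 0.7, 0.1]
grip_width: 0.0
grip_force: 0.0
[[-9.99999645e-01 -8.19412197e-04  1.96437422e-04]
 [-8.19380372e-04  9.99999651e-01  1.62036941e-04]
 [-1.96570129e-04  1.61875927e-04 -9.99999968e-01]]
```

```bash
python3 -m creep '[[[1,-0.05,-0.05,0,0,0,0],[1,-0.05,-0.05,0,0,0,0],[1,-0.05,-0.05,0,0,0,0],[1,-0.05,-0.05,0,0,0,0],[1,-0.05,-0.05,0,0,0,0],[1,-0.05,-0.05,0,0,0,0],[1,-0.05,-0.05,0,0,0,0],[1,-0.045,-0.045,0,0,0,0],[1,0,0,0.075,0,0,0],[1,0,0,0.075,0,0,0],[1,0,0,0.05,0,0,0],[1,0,0,0,0,0,0]]]'
python3 - <<'E'
from h import *
a=manip.snapshot("scene")["color"];b=manip.snapshot("wrist")["color"]
cv2.imwrite("pics/s1.png",np.hstack([cv2.resize(a[170:370,230:430],(400,400)),cv2.resize(b,(400,300))[:, :] if 0 else cv2.copyMakeBorder(cv2.resize(b,(400,300)),0,100,0,0,0)])[:,:,::-1])
E
```

```text
t: 2.95
eef_pos: [0.6528, 0.1835, 0.1258]
tool_rot: [[-1.0, -0.0, -0.008], [-0.0, 1.0, -0.002], [0.008, -0.002, -1.0]]
contact_force: [-1.4, 1.0, -1.1]
grip_width: 0.0
grip_force: 0.0
```

View pics/s1.png

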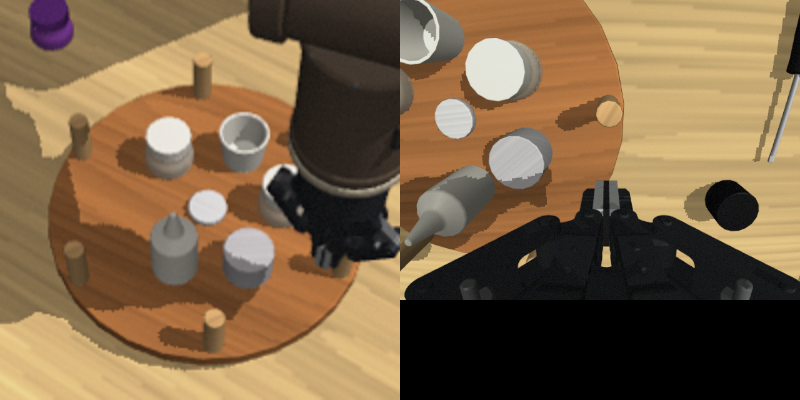

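The scene picture shows the shut fingers over the rim. In the wrist view the peg to push is ahead at (608,112), and the tin at (515,160) and the glue are inboard with clearance. I'll descend and work out the arc rows.

```bash
python3 -m creep '[[[1,0,0,0.04,0,0,0],[1,0,0,0.04,0,0,0],[1,0,0,0.04,0,0,0],[1,0,0,0,0,0,0]]]'
python3 - <<'E'
import numpy as np
from plant import manip
p=manip.get_obs()["eef_pos"];a=np.radians(np.arange(78,243,4))
P=np.c_[.62+.152*np.cos(a),.036+.152*np.sin(a)];d=np.diff(np.vstack([p[:2],P]),axis=0)/.5*[-1,1]
for i in range(len(a)): print(78+4*i,d[i].round(3),end="; ")
E
```

```text
t: 3.38
eef_pos: [0.6554, 0.1847, 0.0705]
tool_rot: [[-1.0, -0.001, -0.001], [-0.001, 1.0, -0.0], [0.001, -0.0, -1.0]]
contact_force: [-2.3, -0.2, 0.3]
grip_width: -0.003
grip_force: 0.0
78 [ 0.008 -0.   ]; 82 [0.021 0.004]; 86 [0.021 0.002]; 90 [0.021 0.001]; 94 [ 0.021 -0.001]; 98 [ 0.021 -0.002]; 102 [ 0.021 -0.004]; 106 [ 0.021 -0.005]; 110 [ 0.02  -0.007]; 114 [ 0.02  -0.008]; 118 [ 0.019 -0.009]; 122 [ 0.018 -0.011]; 126 [ 0.018 -0.012]; 130 [ 0.017 -0.013]; 134 [ 0.016 -0.014]; 138 [ 0.015 -0.015]; 142 [ 0.014 -0.016]; 146 [ 0.012 -0.017]; 150 [ 0.011 -0.018]; 154 [ 0.01  -0.019]; 158 [ 0.009 -0.019]; 162 [ 0.007 -0.02 ]; 166 [ 0.006 -0.02 ]; 170 [ 0.004 -0.021]; 174 [ 0.003 -0.021]; 178 [ 0.001 -0.021]; 182 [-0.    -0.021]; 186 [-0.001 -0.021]; 190 [-0.003 -0.021]; 194 [-0.004 -0.021]; 198 [-0.006 -0.02 ]; 202 [-0.007 -0.02 ]; 206 [-0.009 -0.019]; 210 [-0.01  -0.019]; 214 [-0.011 -0.018]; 218 [-0.012 -0.017]; 222 [-0.014 -0.016]; 226 [-0.015 -0.015]; 230 [-0.016 -0.014]; 234 [-0.017 -0.013]; 238 [-0.018 -0.012]; 242 [-0.018 -0.011];
```

```bash
python3 -m creep '[[[1,0.008,0,0,0,0,0],[1,0.021,0.004,0,0,0,0],[1,0.021,0.002,0,0,0,0],[1,0.021,0.001,0,0,0,0],[1,0.021,-0.001,0,0,0,0],[1,0.021,-0.002,0,0,0,0],[1,0.021,-0.004,0,0,0,0],[1,0.021,-0.005,0,0,0,0],[1,0.02,-0.007,0,0,0,0],[1,0.02,-0.008,0,0,0,0],[1,0.019,-0.009,0,0,0,0],[1,0,0,0,0,0,0]]]'
python3 - <<'E'
from h import *
for c in ["top","scene"]:
    s=manip.snapshot(c)
    for d in manip.find_in(c,"glue")[:2]: print(c,d)
    if c=="top": t=s
a=s["color"]
cv2.imwrite("pics/s2.png",np.hstack([cv2.resize(t["color"][160:340,220:400],(400,400)),cv2.resize(a[170:370,230:430],(400,400))])[:,:,::-1])
E
```

```text
t: 4.38
eef_pos: [0.5464, 0.1694, 0.0719]
tool_rot: [[-1.0, -0.001, -0.001], [-0.001, 1.0, -0.0], [0.001, -0.0, -1.0]]
contact_force: [0.0, -0.3, -0.3]
grip_width: -0.001
grip_force: 0.0
scene {'extent': [325.4, 281.1, 353.6, 314.9], 'score': 0.81}
```

View pics/s2.png

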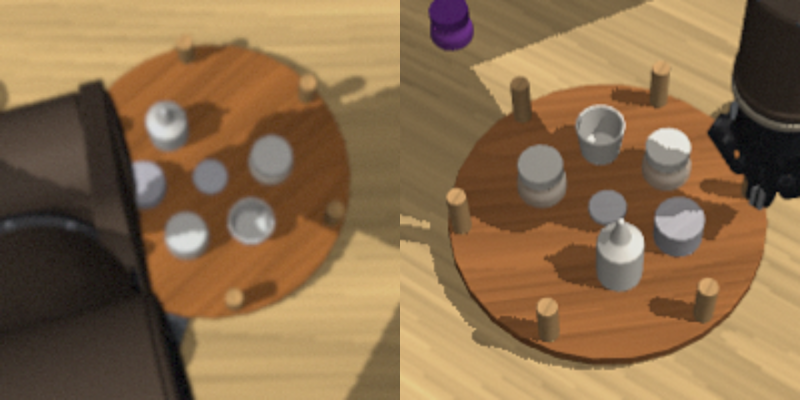

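The pictures show the disc turning with everything standing: the glue has moved round to (168,125) in the left crop. I'll keep pushing.

```bash
python3 -m creep '[[[1,0.018,-0.011,0,0,0,0],[1,0.018,-0.012,0,0,0,0],[1,0.017,-0.013,0,0,0,0],[1,0.016,-0.014,0,0,0,0],[1,0.015,-0.015,0,0,0,0],[1,0.014,-0.016,0,0,0,0],[1,0.012,-0.017,0,0,0,0],[1,0.011,-0.018,0,0,0,0],[1,0.01,-0.019,0,0,0,0],[1,0.009,-0.019,0,0,0,0],[1,0.007,-0.02,0,0,0,0],[1,0.006,-0.02,0,0,0,0]]]'; python3 -m creep '[[[1,0.004,-0.021,0,0,0,0],[1,0.003,-0.021,0,0,0,0],[1,0.001,-0.021,0,0,0,0],[1,0,-0.021,0,0,0,0],[1,-0.001,-0.021,0,0,0,0],[1,-0.003,-0.021,0,0,0,0],[1,-0.004,-0.021,0,0,0,0],[1,-0.006,-0.02,0,0,0,0],[1,0,0,0,0,0,0]]]'
python3 - <<'E'
from h import *
p=manip.get_obs()["eef_pos"]-[.62,.036,0];print(np.hypot(*p[:2]),np.degrees(np.arctan2(p[1],p[0]))%360)
for c in ["top","scene"]:
    s=manip.snapshot(c)
    for d in manip.find_in(c,"glue")[:2]: print(c,d)
    if c=="top": t=s
a=s["color"]
cv2.imwrite("pics/s3.png",np.hstack([cv2.resize(t["color"][160:340,220:400],(400,400)),cv2.resize(a[170:370,230:430],(400,400))])[:,:,::-1])
E
```

```text
t: 5.58
eef_pos: [0.4721, 0.0719, 0.0713]
tool_rot: [[-1.0, -0.001, -0.0], [-0.001, 1.0, 0.0], [0.0, 0.0, -1.0]]
contact_force: [0.6, 1.0, -0.1]
grip_width: -0.004
grip_force: 0.5
t: 6.33
eef_pos: [0.4764, -0.0123, 0.0713]
tool_rot: [[-1.0, 0.0, 0.001], [0.0, 1.0, -0.0], [-0.001, -0.0, -1.0]]
contact_force: [0.0, -0.7, -0.4]
grip_width: -0.001
grip_force: 0.0
0.15148435810289793 198.59777284587486
top {'extent': [280.2, 243.7, 296.2, 258.7], 'score': 0.48}
scene {'extent': [357.4, 250.3, 382.3, 281.9], 'score': 0.61}
```

View pics/s3.png

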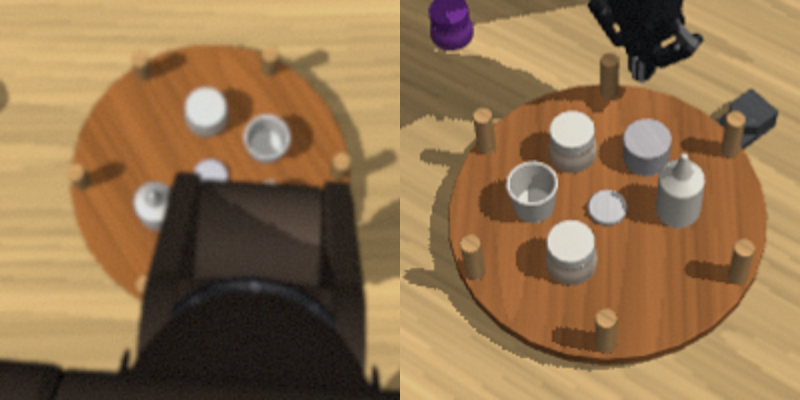

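The scene crop has all six pegs visible, the nozzle tip at crop (284,155), and everything standing. Next I'll measure the remaining angle.

```bash
cat >> h.py <<'E'
from scipy.optimize import least_squares
def pose(s,pk,tip):
    A=np.array([.6199,.036])
    P=np.array([px2w(s,230+u/2,170+v/2,.096)[:2] for u,v in pk])-A
    a=np.degrees(np.arctan2(P[:,1],P[:,0]));g=px2w(s,230+tip[0]/2,170+tip[1]/2,.136)[:2]-A
    print("pegs mod60",(a%60).round(1),np.hypot(*P.T).round(3),"glue ang",np.degrees(np.arctan2(g[1],g[0])),np.hypot(*g))
E
python3 - <<'E'
from h import *
pose(manip.snapshot("scene"),[(209,60),(83,114),(70,242),(206,316),(343,247),(335,118)],(284,155))
E
```

```text
pegs mod60 [31.6 30.9 31.1 31.7 31.5 31.8] [0.149 0.15  0.149 0.148 0.149 0.15 ] glue ang 123.47274888562228 0.07254680077850535
```

```bash
python3 -m creep '[[[1,-0.007,-0.02,0,0,0,0],[1,-0.009,-0.019,0,0,0,0],[1,-0.01,-0.019,0,0,0,0],[1,-0.011,-0.018,0,0,0,0],[1,-0.012,-0.017,0,0,0,0],[1,-0.014,-0.016,0,0,0,0],[1,-0.015,-0.015,0,0,0,0],[1,-0.008,-0.007,0,0,0,0],[1,-0.006,-0.005,0,0,0,0],[1,0,0,0,0,0,0]]]'
python3 - <<'E'
from h import *
p=manip.get_obs()["eef_pos"]-[.62,.036,0];print(np.hypot(*p[:2]),np.degrees(np.arctan2(p[1],p[0]))%360)
a=manip.snapshot("scene")["color"][170:370,230:430]
cv2.imwrite("pics/s4.png",cv2.resize(a,(600,600),interpolation=cv2.INTER_CUBIC)[:,:,::-1])
E
```

```text
t: 7.42
eef_pos: [0.5224, -0.079, 0.0713]
tool_rot: [[-1.0, -0.0, 0.001], [-0.0, 1.0, -0.0], [-0.001, -0.0, -1.0]]
contact_force: [-0.3, 0.4, 0.6]
grip_width: -0.001
grip_force: 0.0
0.1508575842908355 229.6827395147687
```

View pics/s4.png

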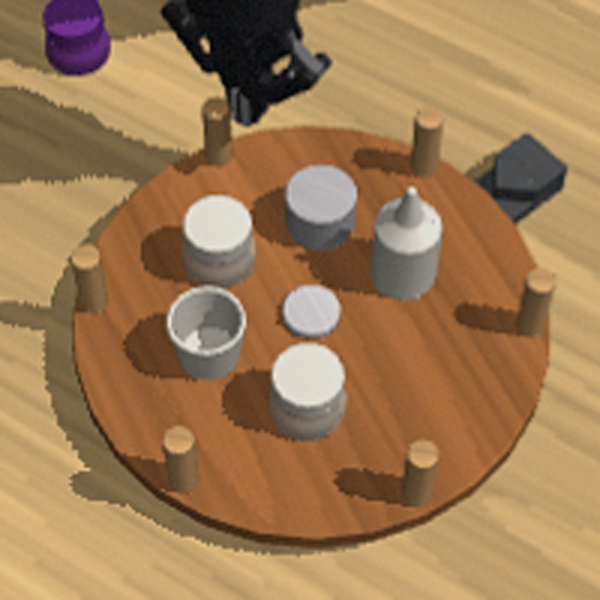

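The scene shows everything standing. The pegs, the nozzle tip at (411,190) and the block top at (530,165) are all visible.

Run:
```python
from h import *
s=manip.snapshot("scene")
pose(s,[(q[0]/1.5,q[1]/1.5) for q in [(216,106),(428,117),(540,278),(423,452),(179,436),(88,253)]],(411/1.5,189/1.5))
# block top from depth in both cams, front direction
A=np.array([.6199,.036])
for c in ["scene","top"]:
    s=manip.snapshot(c); f=s["range_z"]
    r=(slice(205,250),slice(385,425)) if c=="scene" else (slice(290,335),slice(270,315))
    pts=[]
    for v in range(r[0].start,r[0].stop):
        for u in range(r[1].start,r[1].stop):
            if s["color"][v,u].max()<75 and f[v,u]>0:
                w=px2w(s,u,v)
                if .024<w[2]<.036: pts.append(w)
    w=np.array(pts)
    if len(w)<10: print(c,len(w)); continue
    d=w[:,:2]-A; R=np.hypot(*d.T); n=(R>.18)
    print(c,len(w),w[:,2].mean(),"R",R.min(),R.max(),"angle mean",np.degrees(np.arctan2(d[n,1].mean(),d[n,0].mean())),
      cv2.minAreaRect((d*1000).astype(np.float32)))
```

```text
pegs mod60 [58.7 59.1 59.5 59.4 58.7 58. ] [0.15  0.15  0.15  0.149 0.148 0.148] glue ang 151.09323942265863 0.07330512125583864
scene 54 0.02851253420518313 R 0.17732528576163986 0.22354206494792964 angle mean 159.1460332178604 ((-185.49244689941406, 68.78492736816406), (26.806629180908203, 49.70405197143555), 16.941333770751953)
top 0
```

```bash
python3 -m creep '[[[1,-0.008,-0.0065,0,0,0,0],[1,-0.0085,-0.0065,0,0,0,0],[1,-0.009,-0.006,0,0,0,0],[1,-0.009,-0.006,0,0,0,0],[1,-0.006,-0.004,0,0,0,0],[1,-0.003,-0.002,0,0,0,0],[1,0,0,0,0,0,0],[1,0.015,0.012,0,0,0,0],[1,0,0,-0.06,0,0,0],[1,0,0,-0.08,0,0,0],[1,0,0,-0.08,0,0,0],[1,0,0,-0.08,0,0,0]]]'; python3 -m creep '[[[1,0,-0.07,0,0,0,0],[1,0,-0.07,0,0,0,0],[1,0,-0.07,0,0,0,0],[1,0,-0.07,0,0,0,0],[1,0,-0.07,0,0,0,0],[1,0,-0.07,0,0,0,0],[1,0,-0.07,0,0,0,0],[1,0,0,0,0,0,0]]]'
python3 - <<'E'
from h import *
t=manip.snapshot("top")["color"][165:335,225:395];a=manip.snapshot("scene")["color"][190:360,250:420]
cv2.imwrite("pics/s5.png",cv2.resize(np.hstack([t,a]),(800,400),interpolation=cv2.INTER_CUBIC)[:,:,::-1])
E
```

```text
t: 8.62
eef_pos: [0.5344, -0.0873, 0.2227]
tool_rot: [[-1.0, -0.001, -0.001], [-0.001, 1.0, 0.0], [0.001, 0.0, -1.0]]
contact_force: [0.9, -0.7, 0.4]
grip_width: 0.001
grip_force: 0.0
t: 9.28
eef_pos: [0.5354, -0.338, 0.221]
tool_rot: [[-1.0, 0.002, 0.001], [0.002, 1.0, -0.002], [-0.001, -0.002, -1.0]]
contact_force: [-0.7, 0.7, 0.9]
grip_width: -0.0
grip_force: 0.0
```

View pics/s5.png

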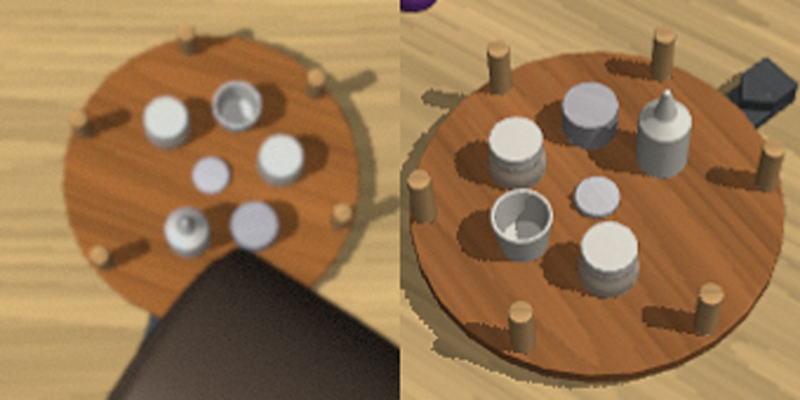

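The left crop shows the glue at (187,230) with the block hidden under the arm. The right crop shows everything standing and the glue lined up close to the block. I'll compute the angles and zoom on the block using the first top picture.

Run:
```python
from h import *
s=manip.snapshot("scene");k=170/400
cv=lambda q:((250+(q[0]-400)*k-230)*2,(190+q[1]*k-170)*2)
pose(s,[cv(q) for q in [(499,46),(663,35),(770,148),(711,291),(520,310),(420,178)]],cv((667,91)))
t=cv2.imread("pics/top0.png")[290:340,270:320];a=cv2.cvtColor(s["color"],4)[205:255,385:435]
im=np.hstack([cv2.resize(i,(400,400),interpolation=cv2.INTER_CUBIC) for i in (t,a)])
cv2.imwrite("pics/blk.png",np.clip(im.astype(float)*1.8,0,255).astype(np.uint8))
```

```text
pegs mod60 [7.6 8.8 8.4 9.2 8.4 8.3] [0.151 0.149 0.147 0.149 0.149 0.148] glue ang 160.61528209858585 0.0735910061432067
```

View pics/blk.png

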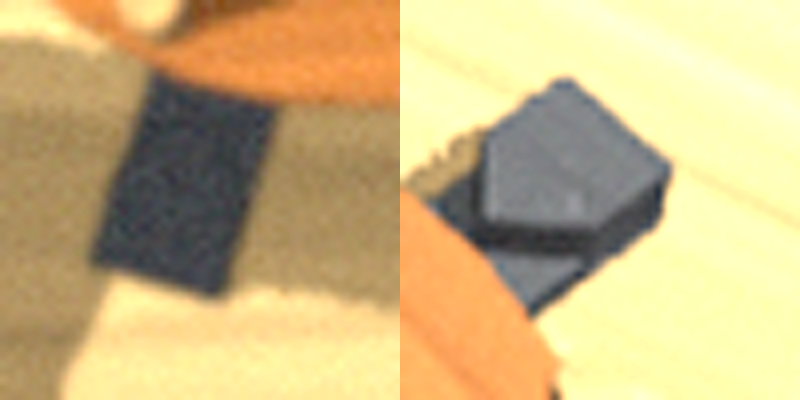

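Run:
```python
from h import *
A=np.array([.6199,.036])
s=manip.snapshot("scene")
W=np.array([px2w(s,385+(x-400)/8-.44,205+y/8-.44,.03)[:2]-A for x,y in [(563,78),(672,168),(603,225),(485,215),(487,140)]])
ang=lambda p:round(np.degrees(np.arctan2(p[1],p[0])),1)
for w in W: print(w.round(4),np.hypot(*w).round(3),ang(w))
print("outer mid",ang(W[0]+W[1]),"apex",ang(W[3]),"shoulders",ang(W[2]+W[4]),"sides",ang(W[0]-W[4]),ang(W[1]-W[2]), "axis",ang((W[0]+W[1])/2-W[3]))
s=manip.snapshot("top")
for z in (0,.03):
    V=np.array([px2w(s,270+x/8-.44,290+y/8-.44,z)[:2]-A for x,y in [(92,265),(222,297),(275,105),(150,70)]])
    print(z,"outer mid",ang(V[0]+V[1]),"inner mid",ang(V[2]+V[3]),"sides",ang(V[0]-V[3]),ang(V[1]-V[2]),np.hypot(*(V[0]-V[1])))
```

```text
[-0.2227  0.049 ] 0.228 167.6
[-0.2113  0.0891] 0.229 157.1
[-0.1839  0.082 ] 0.201 156.0
[-0.1694  0.053 ] 0.177 162.6
[-0.1922  0.0413] 0.197 167.9
outer mid 162.3 apex 162.6 shoulders 161.8 sides 165.8 165.3 axis 161.4
0 outer mid 161.7 inner mid 161.1 sides 162.9 163.7 0.043518916708804777
0.03 outer mid 162.4 inner mid 162.0 sides 162.9 163.7 0.042595313801826365
```

Front ≈ 162.2°, glue ≈ 160.5°. One more small nudge of about 2°.

```bash
python3 -m creep '[[[1,0.014,0.073,0,0,0,0],[1,0,0.073,0,0,0,0],[1,0,0.073,0,0,0,0],[1,0,0.073,0,0,0,0],[1,0,0.073,0,0,0,0],[1,0,0.073,0,0,0,0],[1,0,0.073,0,0,0,0],[1,0,0,0.08,0,0,0],[1,0,0,0.08,0,0,0],[1,0,0,0.08,0,0,0],[1,0,0,0.06,0,0,0],[1,0,0,0,0,0,0]]]'
```

```text
t: 10.53
eef_pos: [0.525, -0.0755, 0.0668]
tool_rot: [[-1.0, -0.002, -0.008], [-0.003, 1.0, 0.002], [0.008, 0.002, -1.0]]
contact_force: [-1.7, -0.5, -1.0]
grip_width: 0.001
grip_force: 0.0
```

```bash
python3 -m creep '[[[1,-0.014,-0.014,0,0,0,0],[1,-0.014,-0.013,0,0,0,0],[1,-0.008,-0.007,0,0,0,0],[1,-0.005,-0.004,0,0,0,0],[1,-0.004,-0.004,0,0,0,0],[1,0,0,0,0,0,0],[1,0,0,0,0,0,0]]]'
python3 - <<'E'
from h import *
p=manip.get_obs()["eef_pos"]-[.62,.036,0];print(np.hypot(*p[:2]),np.degrees(np.arctan2(p[1],p[0]))%360)
a=manip.snapshot("scene")["color"][170:370,230:430]
cv2.imwrite("pics/s6.png",cv2.resize(a,(600,600),interpolation=cv2.INTER_CUBIC)[:,:,::-1])
E
```

```text
t: 11.12
eef_pos: [0.5515, -0.0987, 0.0718]
tool_rot: [[-1.0, -0.0, 0.001], [-0.0, 1.0, -0.0], [-0.001, -0.0, -1.0]]
contact_force: [-0.4, 0.8, 0.1]
grip_width: 0.001
grip_force: 0.0
0.15108489295510166 243.05925873864786
```

View pics/s6.png

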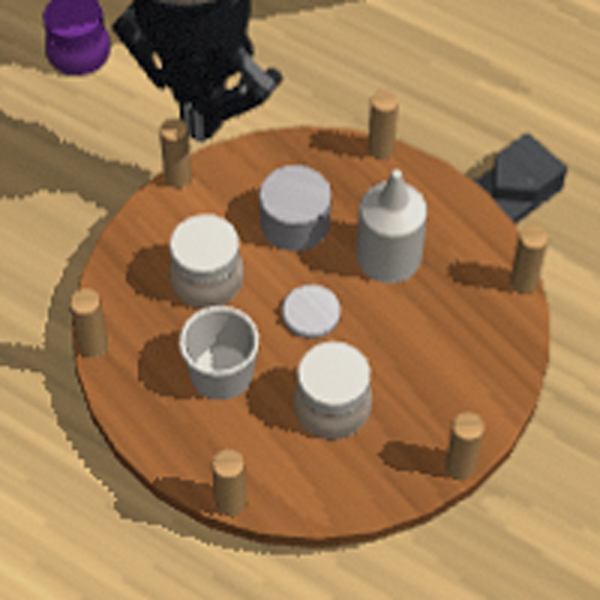

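```bash
python3 - <<'E'
from h import *
s=manip.snapshot("scene")
pose(s,[(q[0]/1.5,q[1]/1.5) for q in [(174,127),(384,97),(531,236),(468,420),(228,459),(86,298)]],(397/1.5,172/1.5))
E
python3 -m creep '[[[1,0.018,0.014,0,0,0,0],[1,0,0,-0.06,0,0,0],[1,0,0,-0.08,0,0,0],[1,0,0,-0.08,0,0,0],[1,0,0,-0.08,0,0,0],[1,0,-0.07,0,0,0,0],[1,0,-0.07,0,0,0,0],[1,0,-0.07,0,0,0,0],[1,0,-0.07,0,0,0,0],[1,0,-0.07,0,0,0,0],[1,0,-0.07,0,0,0,0],[1,0,0,0,0,0,0]]]'
```

```text
pegs mod60 [11.8 12.5 12.3 13.3 12.1 11.6] [0.15  0.152 0.148 0.147 0.147 0.148] glue ang 163.594634701822 0.07402236268131193
t: 12.22
eef_pos: [0.5419, -0.3063, 0.221]
tool_rot: [[-1.0, 0.002, 0.0], [0.002, 1.0, -0.002], [-0.0, -0.002, -1.0]]
contact_force: [-1.3, 0.3, 0.0]
grip_width: -0.004
grip_force: 0.0
```

```bash
python3 -m creep '[[[1,0,0,0,0,0,0],[1,0,0,0,0,0,0]]]'; python3 -c "
from plant import manip
print(manip.finish_job())"
```

```text
t: 12.38
eef_pos: [0.5418, -0.3006, 0.2208]
tool_rot: [[-1.0, -0.0, -0.001], [-0.0, 1.0, 0.001], [0.001, 0.001, -1.0]]
contact_force: [0.0, -0.3, 0.6]
grip_width: 0.002
grip_force: 0.0
the job is handed in; nothing more can be done
None
```

I turned the turntable until the glue bottle stood about 1.5° (2 mm) from the pointer line by my measurements, with every container still standing; then the arm moved clear and I handed the job in at 12.4 s (no verdict was returned).

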